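# Refit a door controller's battery cassette and lock its quarter-turn stud

## Robot

A 6-joint arm with a two-finger parallel gripper is mounted at the origin on a cart in front of the work surface, level with it; the furniture and walls round the work are solid. World frame = base frame: x ahead of the robot, y to its left, z up, the work surface at z = 0. Lengths are in m, angles in rad, forces in N, time in s.
With the tool pointing down it reaches from about 0.3 to 0.825 m from the base axis. Payload 5.4 kg.
Tool frame: the origin (TCP) lies between the finger pads; the fingertips stand 25 mm ahead of it and the grasp point (between the pads) lies 6 mm ahead of it; z points along the fingers, y is the line along which they close (so a half turn about z gives the same grasp; the last joint's range is limited). The gripper opens to 92 mm and grips with 3 to 60 N. Pads are 20 mm wide; open, the fingers measure 128 mm over their backs; the gripper's body (75 mm by 189 mm) begins 69 mm behind the grasp point.
Start: joints at [-1.411, 0.158, 1.597, -0, 1.386, -0.21], TCP at [0.208, -0.536, 0.24] pointing down, gripper open.
Joint ranges: [-2.91, 2.91], [-0.94, 2.29], [0.18, 2.7], [-1.29, 4.43], [0.17, 2.64], [-3, 3]. Speed limits (rad/s): [2.57, 2.57, 3.14, 3.14, 3.14, 3.14].

## Interface

Orientations are given as a unit quaternion [w, x, y, z].
In Python, from bench import read_state, grab_frame, get_calibration, hand_in gives the robot as it stands.
- The arm moves only by the tool step_arm, never from a script. Its argument "plan" is a list of rows, each an object with "offset": the shift along the tool's x, y, z in units of 50 mm (1.0 is 50 mm), a list of three; "twist": the turn, a rotation vector about the tool's x, y, z in units of 8 degrees (1.0 is 8 degrees), a list of three; "hand": the opening, from 0 (shut) to 1 (fully open). In form: [{"offset": [tx, ty, tz], "twist": [ax, ay, az], "hand": hand}, ...]. A call has 1 to 5 rows; each row is the pose to reach, as a shift and turn from the pose commanded when the call began, along the tool's axes at that moment; what a row does not reach only later rows make up. A row lasts 1/8 s, in which the tool goes at most 62.5 mm and 10.7 degrees, less where a joint would pass 70% of its speed; a pose out of reach is approached as far as the arm can. A call with a gripper value outside its range is refused whole. The fingers move at their own pace and stop on an object; "squeeze" is the grip in N (left out, the last holds). Time passes only in rows, so rows that repeat a pose let the fingers close. It gives the time, the measured TCP pose, the force, the opening and the grip force at its end, in the units of the state.
- read_state(): the state, without advancing time (a new reading comes with each control period).
- grab_frame(name): name is "side" or "top"; returns (picture, depth): 400x640x3 uint8, red, green, blue; 400x640 float32, m along the optical axis (not along the pixel's ray), 0 where there is no reading.
- get_calibration(name): a dict with "camera_matrix" (3x3 intrinsics, pixels), "k1" (the pictures are not rectified: a ray, as slopes to the right and down, at radius r is drawn at 1 + k1 r^2 times it, then the intrinsics apply), "camera_from_world" (4x4, takes a point from world to camera coordinates). Camera axes: x right, y up, looking along -z (the intrinsics and any distortion apply to the point x, -y, -z); pixel columns grow to the right and rows downward; lengths in m; the calibration is good to about 2 mm. A picture is of the moment at which its call begins. get_calibration takes no time and is no camera call.
- hand_in(): hands the job in; it is judged then, once.
The state is a dict: "time": time; "q": joint angles; "qd": joint speeds; "tau": joint torques, N m; "tool_pos": TCP position; "orientation": TCP orientation; "ft_force": force on the tool from outside, world axes, zero at the start; "ft_torque": the same for the moment, N m; "opening": finger opening in m; "gripper_force": force on a finger pad.
Only numpy, scipy, OpenCV 4.12 (cv2) and the standard library are available. Lean on these libraries where they do the work, as an engineer would, in place of code of your own. Each camera call takes 0.05 s, during which the arm holds its last target. There are 200 camera calls.

## Task

Refit the backup-battery cassette, which lies on its side on the bench, in the grey door controller: stand it up, lower it into the bay with its orange stud over the steel receptacle until the head sits fully home, then push the sprung stud in and turn it clockwise a quarter turn until it locks and springs back, and let go. Do not drop the cassette, and leave the other things on the bench where they are.

Things in the scene. Friction and masses are not known exactly. Their poses are not given: they have to be found in the camera images.
- controller: Grey door controller 136 (x) x 170 (y) x 72 mm high, fixed to the bench; lugs 15 mm beyond its y ends, glands 18 mm beyond its +x side, low. Origin: centre of the underside, z up. Its flat top (z 72) holds the bay (x 0, y -38) and the stud's receptacle (x 0, y +12). Green terminal block 9 mm high at x 26..48, y 36..74; else the top is clear.
- bay_mouth (a point): Centre of the square bay's mouth, level with the controller's top, axes as the controller's. Bay 48.4 x 48.4 mm, 61 deep, mouth bevelled to 57 over the top 5 mm. Home, the cassette's head rests on the controller's top: cassette origin 58 mm below this point, its x, y, z axes along this point's (one way round only: stud over the receptacle).
- receptacle (a point): Centre of the steel receptacle's slot at the controller's top, 50 mm from bay_mouth along +y. Slot 10 mm wide (x), 36 long (y): the stud's 7 mm shank and 29 mm cross pin, which stand 9 mm out of the head's underside, enter only with the pin along y (stud_turn near 0). Under the slot, two lips with a groove along x catch the turned pin.
- cassette: Battery cassette, about 0.34 kg. Origin: centre of its foot; own +z from foot to head. Black body 46 x 46 mm, z 0 to 58; blue head z 58 to 78, 46 mm (x) by y -36 to +68, flush with the body on both x sides; stud at x 0, y +50. It starts lying on its -x face (own +x up, origin 23 mm above the bench). On its foot it stands, and rights itself from leans of up to 25 deg.
- wing_top (a point): Centre of the top of the stud's orange wing, on the stud's axis, 28 mm beyond the head's outer face when not pressed (cassette z 106 mm). Axes turn with the stud; own y runs along the wing, z as the cassette's. Wing 10 mm thick, 34 long, 18 high; the pin lies parallel to it. Below it a steel sleeve 18 mm across. (A leaning hand best clears monitor and counter at world y -0.2..0.)
- stud_push (a joint): How far the stud is pressed into the head, m: 0 sprung out, 0.009 at the stop. Spring force about 4 N at 0, 7.5 N at 0.006, 9.3 N at 0.009. In the receptacle it turns only while pressed 0.006 or more; locked and let go, it springs back to about 0.0025, where the pin sits in its groove.
- stud_turn (a joint): Angle of the stud in the head, rad: 0 open (wing along the head, own y), growing clockwise seen from above the upright cassette, stop at 1.65; locked at about 1.57 (wing across the head), where the groove leaves about 0.2 rad of play either way. It stays where left (light friction).
- screwdriver_red: Bystander: red-handled screwdriver, 31 x 199 x 32 mm, lying. Origin: centre of its underside.
- remote_fob: Bystander: small black car remote shell, 35 x 59 x 14 mm, lying. Origin: centre of its underside.
- lock_cylinder: Bystander: nickel euro profile lock cylinder, 17 x 71 x 33 mm. Origin: centre of its underside.
- padlock: Bystander: brass padlock, 62 x 40 x 14 mm, lying flat. Origin: centre of its underside.
- key_red: Bystander: key with a red cap, 31 x 65 x 9 mm, lying. Origin: centre of its underside.

How it is judged:
By the outcome, as a careful person would: the job done as asked, in the order asked, and still so for the second after the job is handed in, with the robot touching nothing.
It also fails if it takes over 61 s, if anything falls off the work surface, if the arm or the gripper's body presses on something with over 40 N, if the wrist force passes 120 N, or if a joint passes its speed limit or range.

## Working session

There is one attempt and no reset: what is moved stays moved. The work goes in short steps, Python scripts to look and compute and a tool call to move; the robot and the scene stay as the last step left them, time stands still between calls to the robot, and variables do not carry over. Pictures are saved under pics/ and viewed, at most 10 in all, crops included, and the job is handed in when it is done.

Besides the shell and the picture viewer there is one more tool, called after "Call:" as name(argument=value, ...) on one line, values as JSON. step_arm: Moves the arm, as the interface text tells. Its arguments: {"type":"object","properties":{"plan":{"type":"array","items":{"type":"object","properties":{"offset":{"type":"array","items":{"type":"number"}},"twist":{"type":"array","items":{"type":"number"}},"hand":{"type":"number"}}}},"squeeze":{"type":"number"}},"required":["plan"]}

```bash
ls; mkdir -p pics
python3 - <<'E'
from bench import *
import cv2,json
for n in("side","top"):
    p,d=grab_frame(n); cv2.imwrite(f"pics/{n}0.png",p[:,:,::-1]); 
    import numpy as np; np.savez(f"{n}0.npz",p=p,d=d)
    print(n,get_calibration(n))
s=read_state();print(s)
E
```

```text
pics
side {'camera_matrix': array([[409.13279272,   0.        , 324.56971099],
       [  0.        , 409.13279272, 195.6078098 ],
       [  0.        ,   0.        ,   1.        ]]), 'k1': -0.08860036875139703, 'camera_from_world': array([[ 9.97548162e-01, -6.99773782e-02, -9.11562530e-04,
        -5.19665826e-01],
       [ 4.87333596e-02,  6.85242254e-01,  7.26682952e-01,
         4.99396423e-02],
       [-5.02267266e-02, -7.24945667e-01,  6.86972384e-01,
        -1.46066204e+00],
       [ 0.00000000e+00,  0.00000000e+00,  0.00000000e+00,
         1.00000000e+00]])}
top {'camera_matrix': array([[490.06871322,   0.        , 317.08731653],
       [  0.        , 490.06871322, 185.96793043],
       [  0.        ,   0.        ,   1.        ]]), 'k1': -0.06308547278070309, 'camera_from_world': array([[-0.02061575, -0.99971661, -0.01190339, -0.15643735],
       [ 0.99531735, -0.02164672,  0.09420608, -0.52970103],
       [-0.09443706, -0.00990552,  0.99548155, -1.19728223],
       [ 0.        ,  0.        ,  0.        ,  1.        ]])}
{'time': 0.1, 'q': array([-1.41107866e+00,  1.59008101e-01,  1.59811930e+00, -2.57815059e-05,
        1.38620055e+00, -2.10080241e-01]), 'qd': array([ 0.00118841, -0.00105718, -0.00128307,  0.00024946, -0.00024056,
        0.00013045]), 'tau': array([ 5.07187597e-04, -3.86504817e+01, -3.22960067e+01,  7.03102117e-02,
        3.39419651e-02, -4.24890220e-05]), 'tool_pos': array([ 0.20771731, -0.53559695,  0.23869844]), 'orientation': array([-8.67691087e-04,  9.82954025e-01,  1.83849480e-01,  9.18049036e-06]), 'ft_force': array([0.01507182, 0.06868953, 0.14781318]), 'ft_torque': array([-0.00562353,  0.00567971, -0.00217895]), 'gripper_force': 0.0, 'opening': 0.09206103849384123}
```

View pics/top0.png

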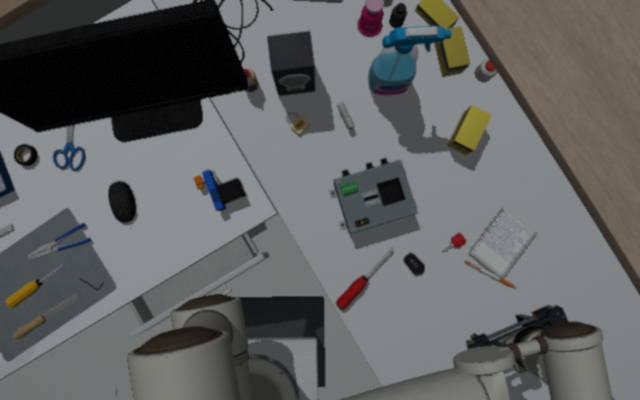

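View pics/side0.png

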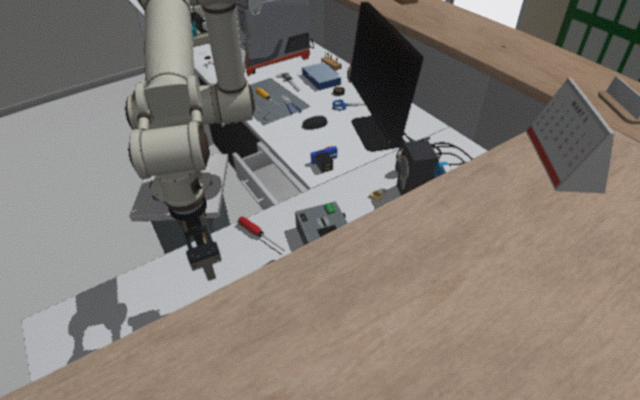

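The top view shows the cassette at about (222,190), with the blue head at x≈211 and the orange stud at (200,182). The controller is at (373,195), its bay at (391,190), receptacle at (370,197) and green block at (349,187). In the side view the cassette is at (323,158) and the controller at (320,222).

```bash
cat > h.py <<'E'
import numpy as np,cv2
from bench import *
from scipy.spatial.transform import Rotation as R
def cal(n):
    c=get_calibration(n); return c["camera_matrix"],c["k1"],c["camera_from_world"]
def unproj(n,d):
    K,k1,T=cal(n); h,w=d.shape
    u,v=np.meshgrid(np.arange(w),np.arange(h))
    xd=(u-K[0,2])/K[0,0]; yd=(v-K[1,2])/K[1,1]; rd=np.hypot(xd,yd); r=rd.copy()
    for _ in range(8): r=rd/(1+k1*r*r)
    s=r/np.maximum(rd,1e-9); P=np.stack([xd*s*d,-yd*s*d,-d],-1)
    return (P-T[:3,3])@T[:3,:3]
def proj(n,P):
    K,k1,T=cal(n); C=np.atleast_2d(P)@T[:3,:3].T+T[:3,3]
    a=C[:,0]/-C[:,2]; b=-C[:,1]/-C[:,2]; f=1+k1*(a*a+b*b)
    return np.stack([a*f*K[0,0]+K[0,2],b*f*K[1,1]+K[1,2]],-1)
def rot():
    s=read_state(); q=s["orientation"]; return s,R.from_quat([q[1],q[2],q[3],q[0]])
def move(pos,Rt):
    "offset/twist (units) from the current measured pose to target"
    s,R0=rot(); o=R0.inv().apply(np.array(pos)-s["tool_pos"])/.05
    t=(R0.inv()*Rt).as_rotvec(degrees=True)/8
    print("offset",o.round(3),"twist",t.round(3),"pos",s["tool_pos"].round(4),"q",s["q"].round(2))
E
cat > m1.py <<'E'
from h import *
f=np.load("top0.npz");p=f["p"].astype(int);d=f["d"];W=unproj("top",d)
r,g,b=p[...,0],p[...,1],p[...,2]
def box(m,x0,x1,y0,y1):
    z=np.zeros_like(m);z[y0:y1,x0:x1]=m[y0:y1,x0:x1];return z&(d>0)
def rep(n,m):
    Q=W[m];print(n,m.sum(),"med",np.median(Q,0).round(4),"p5",np.percentile(Q,5,0).round(4),"p95",np.percentile(Q,95,0).round(4));return Q
bench=box(np.ones(d.shape,bool),230,300,100,180)
print("bench z",np.percentile(W[box(d>0,270,320,130,160)][:,2],[5,50,95]))
print("bench2 z",np.percentile(W[box(d>0,150,185,205,240)][:,2],[5,50,95]))
bl=rep("blue",box((b>100)&(b>r+50),190,250,160,220)&(W[...,2]>.035))
og=rep("orange",box((r>120)&(b<80)&(r>g+40),190,215,170,200))
bk=rep("black",box((r<70)&(g<70)&(b<70),215,250,170,215)&(W[...,2]>.036))
for n,Q in(("blue",bl),("black",bk)):
    (c,s,a)=cv2.minAreaRect((Q[:,:2]*1000).astype(np.float32));print(n,"rect",np.round(c,1),np.round(s,1),round(a,1))
top=box(W[...,2]>.06,320,425,150,245)&(W[...,2]<.08)
Q=rep("ctrl top",top);(c,s,a)=cv2.minAreaRect((Q[:,:2]*1000).astype(np.float32));print("rect",np.round(c,1),np.round(s,1),round(a,1))
hole=rep("bay",box(W[...,2]<.055,378,405,175,208));(c,s,a)=cv2.minAreaRect((hole[:,:2]*1000).astype(np.float32));print("rect",np.round(c,1),np.round(s,1),round(a,1))
gr=rep("green",box((g>r+40)&(g>b+30),330,370,170,205))
cv2.imwrite("pics/c1.png",cv2.resize(f["p"][150:250,180:440,::-1],None,fx=3,fy=3,interpolation=cv2.INTER_CUBIC))
E
python3 m1.py
```

```text
bench z [-4.15134468e-03 -8.43853237e-05  4.55778285e-03]
bench2 z [-0.00271541  0.00129809  0.00559953]
blue 190 med [0.5369 0.0968 0.0468] p5 [0.4777 0.0729 0.0425] p95 [0.5649 0.1098 0.0506]
orange 41 med [0.5469 0.1305 0.0309] p5 [0.5321 0.1241 0.0256] p95 [0.5548 0.1384 0.0363]
black 461 med [0.5185 0.0487 0.0467] p5 [0.4947 0.0212 0.0414] p95 [0.5389 0.0758 0.0509]
blue rect [521.6  91.7] [101.2  18. ] 18.9
black rect [514.3  46.8] [62.1 62.4] 16.9
ctrl top 3441 med [ 0.4883 -0.301   0.072 ] p5 [ 0.4304 -0.3831  0.0677] p95 [ 0.5599 -0.2308  0.076 ]
rect [ 496.1 -307.2] [136.2 169.3] 15.9
bay 105 med [ 0.502  -0.3459  0.0536] p5 [ 0.4832 -0.3644  0.0514] p95 [ 0.5269 -0.3221  0.0549]
rect [ 505.5 -340.4] [46.7 53.8] 12.1
green 98 med [ 0.5145 -0.244   0.0806] p5 [ 0.5051 -0.2584  0.0774] p95 [ 0.5262 -0.2294  0.0848]
```

View pics/c1.png

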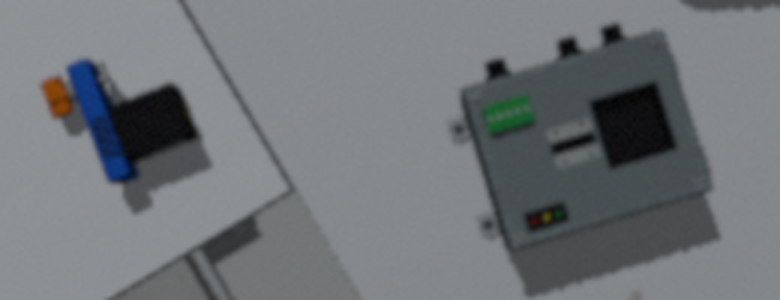

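The crop confirms the poses. On the cassette, the stud sits on the image-left side and own y points image-up-left. The controller's glands are at the top and its green block at upper left. Next I'll compute the grasp numbers and check that the monitor is clear.

```bash
cat > m2.py <<'E'
from h import *
# cassette lying: yaw of own y
f=np.load("top0.npz");d=f["d"];W=unproj("top",d)
for lo,hi in((.1,.2),(.2,.35),(.35,.6)):
    m=(W[...,2]>lo)&(W[...,2]<hi)&(d>0);m[:,300:]=0;m[200:]=0
    if m.sum(): print(lo,hi,m.sum(),"min",W[m].min(0).round(3),"max",W[m].max(0).round(3), "nearest to cassette",W[m][np.argmin(np.hypot(W[m][:,0]-.52,W[m][:,1]-.1))].round(3))
for u,v in((297,122),(345,115),(365,278),(250,80),(290,180),(270,190)): print((u,v),W[v,u].round(3))
y=np.radians(18);yo=np.array([np.cos(y),np.sin(y),0]);zo=np.array([-np.sin(y),np.cos(y),0]);xo=np.array([0,0,1.])
O=np.array([.5274,.0221,.023])
a=np.radians(40)
Rd=R.from_matrix(np.stack([zo,yo,-xo],1)); Rg=Rd*R.from_rotvec([0,-a,0])
g=O+.011*xo+.027*zo
tz=Rg.as_matrix()[:,2]
tcp=g-.006*tz
print("grasp tcp",tcp.round(4),"tz",tz.round(3))
move(tcp-.10*tz+[0,0,.02],Rg)
print(proj("top",[O+.078*zo+.068*yo+.023*xo,O+.058*zo+.023*xo-.036*yo,O+.106*zo+.05*yo,O+.023*xo+.023*yo,O+.023*xo-.023*yo]).round(1))
E
python3 m2.py
```

```text
0.1 0.2 6397 min [ 0.659 -0.136  0.1  ] max [0.997 0.602 0.2  ] nearest to cassette [0.719 0.146 0.127]
0.2 0.35 8432 min [ 0.669 -0.011  0.2  ] max [0.799 0.499 0.35 ] nearest to cassette [0.733 0.137 0.205]
0.35 0.6 10971 min [ 0.696 -0.008  0.35 ] max [0.863 0.437 0.455] nearest to cassette [0.745 0.155 0.352]
(297, 122) [ 0.692 -0.12   0.014]
(345, 115) [ 0.703 -0.242  0.031]
(365, 278) [ 0.298 -0.28   0.03 ]
(250, 80) [ 0.786 -0.009  0.076]
(290, 180) [ 0.544 -0.099  0.008]
(270, 190) [ 0.521 -0.047 -0.   ]
grasp tcp [0.5179 0.0514 0.0386] tz [ 0.199 -0.611 -0.766]
offset [10.098 -9.985  2.09 ] twist [ -3.783  -4.002 -10.37 ] pos [ 0.2077 -0.5356  0.2387] q [-1.41  0.16  1.6  -0.    1.39 -0.21]
[[201.3 170.8]
 [222.  207.9]
 [195.3 182.3]
 [236.8 177.6]
 [242.7 195.2]]
```

Call:
step_arm(plan=[{"offset": [10.1, -10, 2.1], "twist": [-3.78, -4.0, -10.37], "hand": 1}, {"offset": [10.1, -10, 2.1], "twist": [-3.78, -4.0, -10.37], "hand": 1}, {"offset": [10.1, -10, 2.1], "twist": [-3.78, -4.0, -10.37], "hand": 1}, {"offset": [10.1, -10, 2.1], "twist": [-3.78, -4.0, -10.37], "hand": 1}, {"offset": [10.1, -10, 2.1], "twist": [-3.78, -4.0, -10.37], "hand": 1}], squeeze=50)

```text
time: 0.72
tool_pos: [0.3343, -0.2521, 0.1937]
orientation: [0.173, 0.802, 0.558, -0.125]
ft_force: [0.9, 0.0, 0.2]
opening: 0.0917
gripper_force: 0.0
```

```bash
python3 m2.py | grep -E "twist"
```

```text
offset [ 7.806  0.594 -2.   ] twist [-1.597 -1.685 -4.41 ] pos [ 0.3343 -0.2521  0.1937] q [-0.7  -0.39  2.24 -0.38  1.04 -0.19]
```

Call:
step_arm(plan=[{"offset": [7.8, 0.6, -2], "twist": [-1.6, -1.69, -4.41], "hand": 1}, {"offset": [7.8, 0.6, -2], "twist": [-1.6, -1.69, -4.41], "hand": 1}, {"offset": [7.8, 0.6, -2], "twist": [-1.6, -1.69, -4.41], "hand": 1}, {"offset": [7.8, 0.6, -2], "twist": [-1.6, -1.69, -4.41], "hand": 1}, {"offset": [7.8, 0.6, -2], "twist": [-1.6, -1.69, -4.41], "hand": 1}])

```text
time: 1.35
tool_pos: [0.4616, 0.0302, 0.1486]
orientation: [0.276, 0.553, 0.76, -0.201]
ft_force: [0.8, -1.3, 0.9]
opening: 0.0919
gripper_force: 0.0
```

```bash
python3 m2.py | grep -E "twist"
```

```text
offset [ 1.202  1.2   -0.659] twist [-0.013 -0.01  -0.005] pos [0.4616 0.0302 0.1486] q [ 0.22  0.05  2.06 -0.79  1.11  0.3 ]
```

Call:
step_arm(plan=[{"offset": [1.2, 1.2, -0.66], "twist": [0, 0, 0], "hand": 1}, {"offset": [1.2, 1.2, -0.66], "twist": [0, 0, 0], "hand": 1}, {"offset": [1.2, 1.2, -0.66], "twist": [0, 0, 0], "hand": 1}])

```text
time: 1.72
tool_pos: [0.4991, 0.1113, 0.1357]
orientation: [0.276, 0.553, 0.76, -0.201]
ft_force: [0.3, -0.3, 0.3]
opening: 0.0917
gripper_force: 0.0
```

```bash
sed -i 's/^move.*/import sys; move(tcp-float(sys.argv[1])*tz+[0,0,float(sys.argv[2])],Rg)/' m2.py; python3 m2.py 0 0| grep -E "twist"
python3 - <<'E'
from h import *
p,d=grab_frame("top");np.savez("top1.npz",p=p,d=d);p2,_=grab_frame("side")
cv2.imwrite("pics/c2.png",np.vstack([cv2.resize(p[130:260,150:330,::-1],(540,390)),cv2.resize(p2[100:200,260:390,::-1],(260,200))[:, :].repeat(1,0) if 0 else cv2.copyMakeBorder(cv2.resize(p2[100:200,260:390,::-1],(260,200)),0,0,0,280,0)]))
E
```

```text
offset [ 0.283 -0.01   2.295] twist [-0.011 -0.015 -0.01 ] pos [0.4991 0.1113 0.1357] q [ 0.36  0.25  1.86 -0.76  1.19  0.4 ]
```

View pics/c2.png

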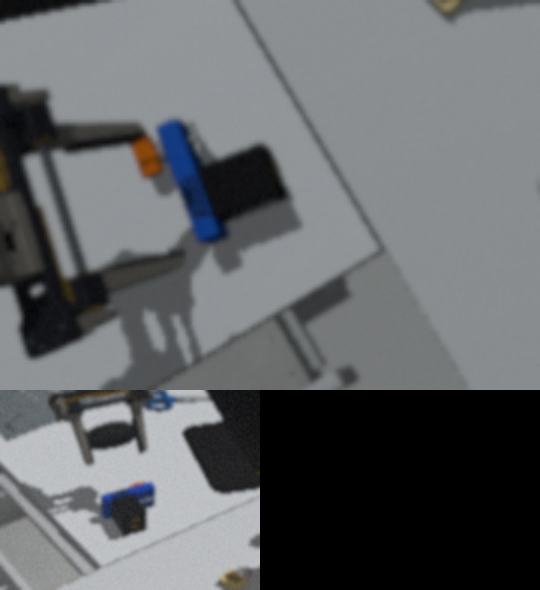

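The crop shows the open hand left of the cassette, its fingers straddling the body's axis. The wing is at crop (147,157) and the body at (245,183). I'm going in along the lean and closing.

Call:
step_arm(plan=[{"offset": [0.28, 0, 0.3], "twist": [0, 0, 0], "hand": 1}, {"offset": [0.28, 0, 1.2], "twist": [0, 0, 0], "hand": 1}, {"offset": [0.28, 0, 2.0], "twist": [0, 0, 0], "hand": 1}, {"offset": [0.28, 0, 2.3], "twist": [0, 0, 0], "hand": 1}, {"offset": [0.28, 0, 2.3], "twist": [0, 0, 0], "hand": 0.9}], squeeze=50)

```text
time: 2.45
tool_pos: [0.5172, 0.049, 0.0385]
orientation: [0.275, 0.555, 0.759, -0.202]
ft_force: [0.0, -1.1, 0.1]
opening: 0.0844
gripper_force: 0.0
```

```bash
python3 m2.py 0 0| grep -E "twist"
```

```text
offset [ 0.031  0.027 -0.029] twist [-0.035 -0.017 -0.03 ] pos [0.5172 0.049  0.0385] q [ 0.23  0.4   1.91 -0.88  0.98  0.49]
```

Call:
step_arm(plan=[{"offset": [0, 0, 0], "twist": [0, 0, 0], "hand": 0.6}, {"offset": [0, 0, 0], "twist": [0, 0, 0], "hand": 0.4}, {"offset": [0, 0, 0], "twist": [0, 0, 0], "hand": 0.3}, {"offset": [0, 0, 0], "twist": [0, 0, 0], "hand": 0.3}, {"offset": [0, 0, 0], "twist": [0, 0, 0], "hand": 0.3}], squeeze=50)

```text
time: 3.08
tool_pos: [0.5188, 0.0504, 0.0399]
orientation: [0.276, 0.554, 0.759, -0.2]
ft_force: [0.4, 3.0, 2.4]
opening: 0.046
gripper_force: 49.8
```

```bash
cat > m3.py <<'E'
from h import *
import sys,json,os
if not os.path.exists("rel.json"):
    s,Rt=rot(); M=Rt.as_matrix(); yo=M[:,1].copy(); yo[2]=0; yo/=np.linalg.norm(yo)
    xo=np.array([0,0,1.]); zo=np.cross(xo,yo); Rc=R.from_matrix(np.stack([xo,yo,zo],1))
    O=np.array([.5274,.0221,.023]); rel=Rc.inv()*Rt; p=Rc.inv().apply(s["tool_pos"]-O); p[1]=0
    json.dump([rel.as_quat().tolist(),p.tolist()],open("rel.json","w")); print("yaw",np.degrees(np.arctan2(yo[1],yo[0])),"tcp own",p)
q,p=json.load(open("rel.json"));rel=R.from_quat(q)
S=np.array([float(v) for v in sys.argv[1:4]]);psi=float(sys.argv[4])
Rc=R.from_euler("Z",psi-90,degrees=True)  # own y at yaw psi
Rt=Rc*rel; move(S+Rc.apply(p),Rt)
s,R0=rot();print("up in tool units per 50mm",R0.inv().apply([0,0,1]).round(3))
E
python3 m3.py .53 -.09 .05 -20
```

```text
yaw 17.776437874115125 tcp own [0.01687814 0.         0.02954426]
offset [-2.819 -0.849  1.319] twist [-0.45  10.795  5.226] pos [0.5188 0.0504 0.0399] q [ 0.23  0.4   1.91 -0.88  0.98  0.49]
up in tool units per 50mm [-0.641  0.002 -0.767]
```

Call:
step_arm(plan=[{"offset": [-0.3, 0, -0.36], "twist": [0, 0, 0], "hand": 0.3}, {"offset": [-0.8, 0, -0.95], "twist": [0, 0, 0], "hand": 0.3}, {"offset": [-1.1, 0, -0.9], "twist": [-0.05, 1.2, 0.55], "hand": 0.3}, {"offset": [-1.4, -0.2, -0.5], "twist": [-0.1, 2.4, 1.15], "hand": 0.3}, {"offset": [-1.7, -0.3, -0.2], "twist": [-0.15, 3.6, 1.7], "hand": 0.3}])

```text
time: 3.7
tool_pos: [0.5207, -0.0107, 0.101]
orientation: [0.104, 0.67, 0.735, -0.013]
ft_force: [-0.8, -0.4, -4.1]
opening: 0.0458
gripper_force: 49.8
```

```bash
python3 m3.py .53 -.09 .05 -20
```

```text
offset [-1.802 -0.177  0.731] twist [-0.345  7.164  3.494] pos [ 0.5207 -0.0107  0.101 ] q [-0.18  0.09  1.98 -0.17  0.92 -0.18]
up in tool units per 50mm [-0.171  0.119 -0.978]
```

Call:
step_arm(plan=[{"offset": [-0.3, 0, 0.1], "twist": [-0.06, 1.15, 0.55], "hand": 0.3}, {"offset": [-0.6, -0.05, 0.2], "twist": [-0.1, 2.3, 1.1], "hand": 0.3}, {"offset": [-0.9, -0.1, 0.35], "twist": [-0.17, 3.45, 1.7], "hand": 0.3}, {"offset": [-1.2, -0.13, 0.45], "twist": [-0.22, 4.6, 2.25], "hand": 0.3}, {"offset": [-1.45, -0.15, 0.6], "twist": [-0.28, 5.75, 2.8], "hand": 0.3}])

```text
time: 4.32
tool_pos: [0.5242, -0.0886, 0.084]
orientation: [-0.175, 0.746, 0.577, 0.282]
ft_force: [0.3, 1.0, -3.5]
opening: 0.046
gripper_force: 49.8
```

```bash
python3 m3.py .53 -.09 .02 -20
```

```text
offset [-0.691  0.052  0.335] twist [-0.051  1.421  0.696] pos [ 0.5242 -0.0886  0.084 ] q [-0.75  0.33  1.87  0.64  1.3  -0.79]
up in tool units per 50mm [ 0.623  0.063 -0.78 ]
```

Call:
step_arm(plan=[{"offset": [-0.3, 0.03, 0.16], "twist": [-0.03, 0.8, 0.4], "hand": 0.3}, {"offset": [-0.69, 0.05, 0.33], "twist": [-0.05, 1.42, 0.7], "hand": 0.3}, {"offset": [-0.69, 0.05, 0.33], "twist": [-0.05, 1.42, 0.7], "hand": 0.3}, {"offset": [-0.69, 0.05, 0.33], "twist": [-0.05, 1.42, 0.7], "hand": 0.3}])

```text
time: 4.82
tool_pos: [0.5243, -0.1046, 0.0502]
orientation: [-0.241, 0.743, 0.521, 0.345]
ft_force: [0.5, -1.2, -3.6]
opening: 0.0458
gripper_force: 49.8
```

```bash
python3 m3.py .53 -.09 0.001 -20;  python3 - <<'E'
from h import *
p,d=grab_frame("top");np.savez("top2.npz",p=p,d=d);p2,d2=grab_frame("side");np.savez("side2.npz",p=p2,d=d2)
cv2.imwrite("pics/c3.png",np.hstack([cv2.resize(p[130:260,220:350,::-1],(390,390)),cv2.resize(p2[120:220,270:370,::-1],(390,390))]))
W=unproj("top",d);P=p.astype(int);m=(P[...,2]>90)&(P[...,2]>P[...,0]+50)&(d>0);m[:,:250]=0;m[:130]=0;m[260:]=0;m[:,350:]=0
Q=W[m];print(m.sum(),np.percentile(Q,[5,50,95],0).round(4))
A=np.c_[Q[:,:2]-Q[:,:2].mean(0),np.ones(len(Q))];k=np.abs(Q[:,2]-np.median(Q[:,2]))<.012
print("plane",np.linalg.lstsq(A[k],Q[k,2],rcond=None)[0]);r=cv2.minAreaRect((Q[k,:2]*1000).astype(np.float32));print(r)
E
```

```text
offset [-0.317  0.007  0.235] twist [-0.013  0.04   0.018] pos [ 0.5243 -0.1046  0.0502] q [-0.84  0.52  1.81  0.76  1.39 -0.86]
up in tool units per 50mm [ 0.764  0.001 -0.646]
466 [[ 0.4955 -0.1221  0.092 ]
 [ 0.5372 -0.0887  0.096 ]
 [ 0.5832 -0.0644  0.0999]]
plane [ 0.01349709 -0.01093187  0.09590963]
((542.1676635742188, -93.19864654541016), (44.2136344909668, 101.0900650024414), 69.38462829589844)
```

View pics/c3.png

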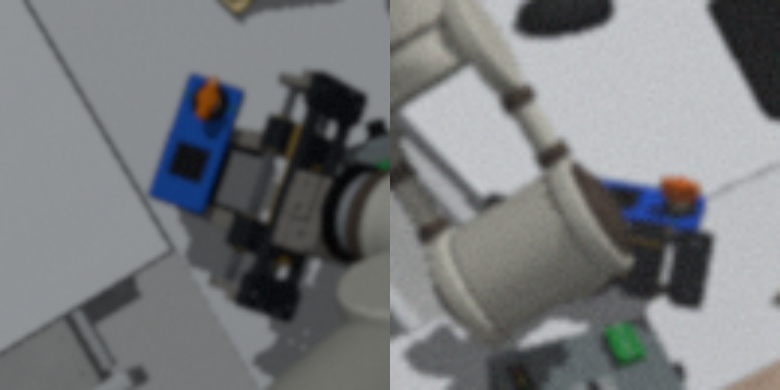

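The crop shows the cassette held upright with its blue head level and the wing along the head at (208,100). The foot is about 18 mm up. I'll set it down.

Call:
step_arm(plan=[{"offset": [-0.16, 0, 0.13], "twist": [0, 0, 0], "hand": 0.3}, {"offset": [-0.24, 0, 0.2], "twist": [0, 0, 0], "hand": 0.3}, {"offset": [-0.275, 0, 0.235], "twist": [0, 0, 0], "hand": 0.3}, {"offset": [-0.29, 0, 0.245], "twist": [0, 0, 0], "hand": 0.3}, {"offset": [-0.29, 0, 0.245], "twist": [0, 0, 0], "hand": 0.3}])

```text
time: 5.55
tool_pos: [0.5241, -0.1046, 0.0326]
orientation: [-0.243, 0.742, 0.52, 0.346]
ft_force: [-4.2, -1.9, 8.3]
opening: 0.0455
gripper_force: 49.7
```

Call:
step_arm(plan=[{"offset": [0, 0, 0], "twist": [0, 0, 0], "hand": 0.6}, {"offset": [0, 0, 0], "twist": [0, 0, 0], "hand": 0.85}, {"offset": [0, 0, 0], "twist": [0, 0, 0], "hand": 1}, {"offset": [0, 0, -0.6], "twist": [0, 0, 0], "hand": 1}, {"offset": [0, 0, -1.8], "twist": [0, 0, 0], "hand": 1}])

```text
time: 6.18
tool_pos: [0.4992, -0.1663, 0.0879]
orientation: [-0.246, 0.742, 0.52, 0.345]
ft_force: [0.5, -0.6, 0.3]
opening: 0.0912
gripper_force: 0.0
```

```bash
cat > m4.py <<'E'
from h import *
p,d=grab_frame("top");np.savez("top3.npz",p=p,d=d)
W=unproj("top",d);P=p.astype(int);m=(P[...,2]>90)&(P[...,2]>P[...,0]+50)&(d>0);m[:,:250]=0;m[:130]=0;m[260:]=0;m[:,350:]=0
Q=W[m];k=np.abs(Q[:,2]-np.median(Q[:,2]))<.012
A=np.c_[Q[:,:2]-Q[:,:2].mean(0),np.ones(len(Q))];print("n",k.sum(),"plane",np.linalg.lstsq(A[k],Q[k,2],rcond=None)[0].round(3));r=cv2.minAreaRect((Q[k,:2]*1000).astype(np.float32));print(r)
o=(P[...,0]>110)&(P[...,2]<90)&(P[...,0]>P[...,1]+40)&(d>0)&(W[...,2]>.07);o[:,:250]=0;o[:,350:]=0;o[:130]=0;o[260:]=0
print("wing",o.sum(),np.median(W[o],0).round(4),cv2.minAreaRect((W[o][:,:2]*1000).astype(np.float32)))
E
python3 m4.py
```

```text
n 467 plane [-0.002  0.006  0.078]
((542.672119140625, -93.74010467529297), (44.37035369873047, 101.41310119628906), 70.30902099609375)
wing 36 [ 0.5738 -0.1041  0.1055] ((574.05322265625, -104.22222137451172), (9.896648406982422, 24.452632904052734), 78.14437103271484)
```

```bash
cat > m5.py <<'E'
from h import *
import sys
x,y,z,th=[float(v) for v in sys.argv[1:5]]
t=np.radians(th);Y=np.array([np.cos(t),np.sin(t),0]);Z=np.array([0,0,-1.])
Rt=R.from_matrix(np.stack([np.cross(Y,Z),Y,Z],1)); move([x,y,z],Rt)
s,R0=rot();print("up",R0.inv().apply([0,0,1]).round(3), "toolY deg",np.degrees(np.arctan2(*R0.as_matrix()[[1,0],1])).round(2), "ft",s["ft_force"].round(1))
E
python3 m5.py .5333 -.0903 .19 -109.7
```

```text
offset [2.651 0.027 0.142] twist [-4.79  -4.891 10.448] pos [ 0.5012 -0.1757  0.0936] q [-0.95  0.48  1.75  0.68  1.52 -0.86]
up [ 0.762  0.006 -0.648] toolY deg -20.12 ft [ 1.2 -6.1  2.4]
```

Call:
step_arm(plan=[{"offset": [0.76, 0, -1.0], "twist": [-0.3, -0.3, 0.6], "hand": 1}, {"offset": [1.6, 0, -1.5], "twist": [-0.8, -0.8, 1.7], "hand": 1}, {"offset": [2.0, 0, -1.2], "twist": [-1.3, -1.3, 2.8], "hand": 1}, {"offset": [2.4, 0, -0.8], "twist": [-1.8, -1.8, 3.9], "hand": 1}, {"offset": [2.65, 0.03, -0.2], "twist": [-2.3, -2.3, 5.0], "hand": 1}])

```text
time: 6.85
tool_pos: [0.5295, -0.097, 0.198]
orientation: [-0.139, 0.948, 0.205, 0.2]
ft_force: [0.8, -0.1, -1.3]
opening: 0.092
gripper_force: 0.0
```

```bash
python3 m5.py .5333 -.0903 .165 -109.7
```

```text
offset [-0.179  0.037  0.653] twist [-2.536 -2.565  5.396] pos [ 0.5295 -0.097   0.198 ] q [-0.68 -0.02  1.94  0.52  1.23  0.28]
up [ 0.436 -0.182 -0.882] toolY deg -63.17 ft [ 0.8 -0.1 -1.3]
```

Call:
step_arm(plan=[{"offset": [-0.05, 0, 0.1], "twist": [-0.5, -0.5, 1.1], "hand": 1}, {"offset": [-0.1, 0.02, 0.3], "twist": [-1.0, -1.0, 2.2], "hand": 1}, {"offset": [-0.18, 0.04, 0.65], "twist": [-1.6, -1.6, 3.3], "hand": 1}, {"offset": [-0.18, 0.04, 0.65], "twist": [-2.1, -2.1, 4.4], "hand": 1}, {"offset": [-0.18, 0.04, 0.65], "twist": [-2.54, -2.57, 5.4], "hand": 1}])

```text
time: 7.48
tool_pos: [0.5325, -0.0897, 0.1638]
orientation: [-0.0, 0.985, -0.17, -0.002]
ft_force: [0.1, 0.4, 0.1]
opening: 0.0917
gripper_force: 0.0
```

```bash
python3 m5.py .5333 -.0903 .0855 -109.7
```

```text
offset [0.026 0.005 1.565] twist [0.002 0.028 0.015] pos [ 0.5325 -0.0897  0.1638] q [-0.39  0.14  1.77 -0.    1.23  1.52]
up [-0.004  0.    -1.   ] toolY deg -109.58 ft [0.1 0.4 0.1]
```

Call:
step_arm(plan=[{"offset": [0.03, 0, 0.9], "twist": [0, 0, 0], "hand": 1}, {"offset": [0.03, 0, 1.4], "twist": [0, 0, 0], "hand": 1}, {"offset": [0.03, 0, 1.56], "twist": [0, 0, 0], "hand": 1}, {"offset": [0.03, 0, 1.56], "twist": [0, 0, 0], "hand": 0.8}, {"offset": [0.03, 0, 1.56], "twist": [0, 0, 0], "hand": 0.6}], squeeze=50)

```text
time: 8.1
tool_pos: [0.5348, -0.0911, 0.0872]
orientation: [-0.001, 0.986, -0.168, 0.0]
ft_force: [-0.1, -0.3, 0.1]
opening: 0.0738
gripper_force: 0.0
```

Call:
step_arm(plan=[{"offset": [0, 0, 0], "twist": [0, 0, 0], "hand": 0.45}, {"offset": [0, 0, 0], "twist": [0, 0, 0], "hand": 0.3}, {"offset": [0, 0, 0], "twist": [0, 0, 0], "hand": 0.3}, {"offset": [0, 0, 0], "twist": [0, 0, 0], "hand": 0.3}])

```text
time: 8.6
tool_pos: [0.534, -0.0909, 0.0861]
orientation: [-0.001, 0.986, -0.168, -0.001]
ft_force: [-0.3, -1.0, 2.0]
opening: 0.0458
gripper_force: 50.0
```

```bash
python3 m5.py .5333 -.0903 .0855 -109.7
```

```text
offset [-0.017 -0.006  0.012] twist [-0.012  0.012  0.044] pos [ 0.534  -0.0909  0.0861] q [-0.39  0.25  1.82  0.    1.08  1.51]
up [-0.002 -0.002 -1.   ] toolY deg -109.35 ft [-0.3 -1.   2. ]
```

```bash
python3 m5.py .5047 -.3374 .196 15.9
python3 - <<'E'
from h import *
# second estimate of the bay: dark pixels' outline put on the plane z=.072
f=np.load("top2.npz");p=f["p"].astype(int);g=p.sum(-1)
for fn in("top0.npz",):
    p=np.load(fn)["p"];P=cv2.resize(p[165:220,370:415],None,fx=8,fy=8,interpolation=cv2.INTER_CUBIC).sum(-1)
    m=(P<130).astype(np.uint8);n,l,s,c=cv2.connectedComponentsWithStats(m);i=1+np.argmax(s[1:,4]);ys,xs=np.nonzero(l==i)
    r=cv2.minAreaRect(np.c_[xs,ys].astype(np.float32));B=cv2.boxPoints(r)
    uv=(B+.5)/8-.5+[370,165]
    K,k1,T=cal("top");n=np.linalg.inv(K)
    for q in list(uv)+[uv.mean(0)]:
        x=(q[0]-K[0,2])/K[0,0];y=(q[1]-K[1,2])/K[1,1];rd=np.hypot(x,y);rr=rd
        for _ in range(8): rr=rd/(1+k1*rr*rr)
        v=T[:3,:3].T@np.array([x*rr/rd,-y*rr/rd,-1]);c=-T[:3,:3].T@T[:3,3];print((c+v*(.072-c[2])/v[2]).round(4))
E
```

```text
offset [ 1.078  4.842 -2.208] twist [-2.0000e-02 -7.0000e-03 -1.5656e+01] pos [ 0.534  -0.0909  0.0861] q [-0.39  0.25  1.82  0.    1.08  1.51]
up [-0.002 -0.002 -1.   ] toolY deg -109.35 ft [-0.3 -1.   2. ]
[ 0.5245 -0.3095  0.072 ]
[ 0.5398 -0.3629  0.072 ]
[ 0.4861 -0.3775  0.072 ]
[ 0.471  -0.3242  0.072 ]
[ 0.5053 -0.3435  0.072 ]
```

Call:
step_arm(plan=[{"offset": [0, 0, -0.5], "twist": [0, 0, 0], "hand": 0.3}, {"offset": [0, 0, -1.4], "twist": [0, 0, -0.8], "hand": 0.3}, {"offset": [0, 0.3, -2.2], "twist": [0, 0, -2.0], "hand": 0.3}, {"offset": [0.2, 1.0, -2.25], "twist": [0, 0, -3.3], "hand": 0.3}, {"offset": [0.4, 1.8, -2.25], "twist": [0, 0, -4.6], "hand": 0.3}])

```text
time: 9.22
tool_pos: [0.5228, -0.1829, 0.1981]
orientation: [-0.001, 0.988, 0.155, -0.0]
ft_force: [1.0, -0.8, -3.2]
opening: 0.0454
gripper_force: 50.0
```

```bash
python3 m5.py .5042 -.3372 .196 15.6
```

```text
offset [-1.301  2.823  0.034] twist [ -0.019  -0.014 -10.967] pos [ 0.5228 -0.1829  0.1981] q [-0.56  0.14  1.7   0.    1.3   0.7 ]
up [-0.    -0.003 -1.   ] toolY deg -72.13 ft [ 1.  -0.8 -3.2]
```

Call:
step_arm(plan=[{"offset": [-0.3, 0.7, 0.03], "twist": [0, 0, -1.3], "hand": 0.3}, {"offset": [-0.6, 1.4, 0.03], "twist": [0, 0, -2.6], "hand": 0.3}, {"offset": [-0.9, 2.1, 0.03], "twist": [0, 0, -3.9], "hand": 0.3}, {"offset": [-1.2, 2.6, 0.03], "twist": [0, 0, -5.2], "hand": 0.3}, {"offset": [-1.3, 2.82, 0.03], "twist": [0, 0, -6.5], "hand": 0.3}])

```text
time: 9.85
tool_pos: [0.5021, -0.3377, 0.1948]
orientation: [-0.003, 0.821, 0.571, -0.0]
ft_force: [-0.0, 0.6, -3.1]
opening: 0.0458
gripper_force: 50.0
```

```bash
python3 m5.py .5042 -.3372 .196 15.6
```

```text
offset [ 0.023  0.035 -0.024] twist [-0.024 -0.028 -4.489] pos [ 0.5021 -0.3377  0.1948] q [-0.79  0.27  1.55  0.    1.32 -0.44]
up [ 0.003 -0.004 -1.   ] toolY deg -20.31 ft [-0.   0.6 -3.1]
```

Call:
step_arm(plan=[{"offset": [0.02, 0.03, 0], "twist": [0, 0, -1.3], "hand": 0.3}, {"offset": [0.02, 0.03, 0], "twist": [0, 0, -2.6], "hand": 0.3}, {"offset": [0.02, 0.03, 0], "twist": [0, 0, -3.8], "hand": 0.3}, {"offset": [0.02, 0.03, 0], "twist": [0, 0, -4.49], "hand": 0.3}, {"offset": [0.02, 0.03, 0], "twist": [0, 0, -4.49], "hand": 0.3}])

```text
time: 10.48
tool_pos: [0.5045, -0.3356, 0.195]
orientation: [-0.002, 0.607, 0.795, 0.001]
ft_force: [-0.6, -0.2, -3.5]
opening: 0.0457
gripper_force: 50.0
```

```bash
python3 m5.py .5042 -.3372 .196 15.6
python3 - <<'E'
from h import *
p,d=grab_frame("top");np.savez("top4.npz",p=p,d=d);p2,d2=grab_frame("side")
cv2.imwrite("pics/c4.png",np.hstack([cv2.resize(p[130:260,310:440,::-1],(390,390)),cv2.resize(p2[150:270,260:380,::-1],(390,390))]))
W=unproj("top",d);P=p.astype(int);b=(P[...,2]>80)&(P[...,2]>P[...,0]+45)&(d>0)&(W[...,2]>.15);b[:,:300]=0;b[:,450:]=0
Q=W[b];print(b.sum(),np.median(Q,0).round(4),cv2.minAreaRect((Q[:,:2]*1000).astype(np.float32)))
o=(P[...,0]>110)&(P[...,2]<90)&(P[...,0]>P[...,1]+40)&(d>0)&(W[...,2]>.15);o[:,:300]=0;o[:,450:]=0
if o.sum():print("wing",o.sum(),np.median(W[o],0).round(4),cv2.minAreaRect((W[o][:,:2]*1000).astype(np.float32)))
E
```

```text
offset [-0.029 -0.015 -0.019] twist [-0.012 -0.034 -0.037] pos [ 0.5045 -0.3356  0.195 ] q [-0.79  0.28  1.55  0.    1.32 -1.05]
up [ 0.005 -0.002 -1.   ] toolY deg 15.3 ft [-0.6 -0.2 -3.5]
1082 [ 0.7788 -0.3392  0.2168] ((651.0756225585938, -318.223876953125), (122.0611572265625, 374.6441345214844), 68.9691390991211)
wing 42 [ 0.4909 -0.2897  0.2156] ((490.7828369140625, -290.4363708496094), (25.5603084564209, 8.92208480834961), 89.33158874511719)
```

View pics/c4.png

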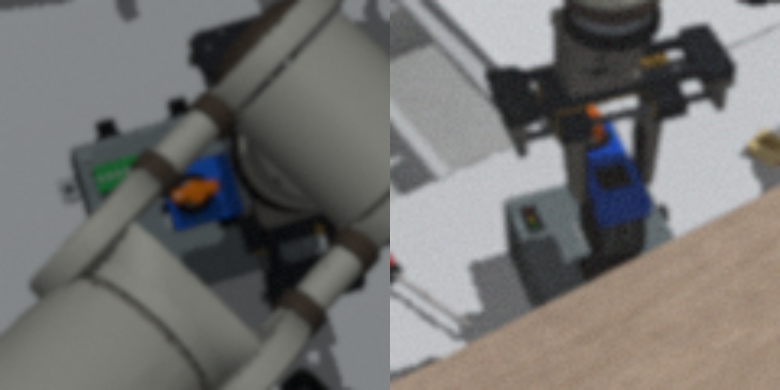

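The crop shows the cassette over the controller. The wing (195,190) points image-left along the head, toward the receptacle, and the slot and bay are hidden below. I'll check the head's end edge against the prediction.

```bash
cat > m6.py <<'E'
from h import *
import sys
from scipy.optimize import least_squares
f=np.load(sys.argv[1]);p,d=f["p"],f["d"]; zt=float(sys.argv[2]); x0,x1,y0,y1=[int(v) for v in sys.argv[3:7]]
P=p.astype(int);W=unproj("top",d)
b=(P[...,2]>80)&(P[...,2]>P[...,0]+45)&(d>0);k=np.zeros_like(b);k[y0:y1,x0:x1]=b[y0:y1,x0:x1]
k&=abs(W[...,2]-zt)<.012
Q=W[k];print(k.sum(),np.median(Q,0).round(4))
th=np.radians(float(sys.argv[7]));yo=np.array([-np.sin(th),np.cos(th)]);xo=np.array([np.cos(th),np.sin(th)])
a=Q[:,:2]@yo;c=Q[:,:2]@xo
print("along y pct",np.percentile(a,[1,5,95,99]).round(4),"along x pct",np.percentile(c,[1,5,95,99]).round(4))
B=np.array([.506,-.3436]);print("bay along y",(B@yo).round(4),"x",(B@xo).round(4))
E
python3 m6.py top4.npz .187 350 395 170 215 15.6; python3 m6.py top3.npz .078 250 350 130 260 -109.7
```

```text
100 [ 0.5057 -0.3011  0.1872]
along y pct [-0.4362 -0.4352 -0.3947 -0.3942] along x pct [0.3727 0.3741 0.4151 0.4164]
bay along y -0.467 x 0.395
508 [ 0.5396 -0.0901  0.0779]
along y pct [0.4922 0.4951 0.5875 0.5916] along x pct [-0.1169 -0.1157 -0.0738 -0.0725]
bay along y 0.5922 x 0.1529
```

```bash
cat > m7.py <<'E'
from h import *
th=np.radians(15.6);yo=np.array([-np.sin(th),np.cos(th)]);xo=np.array([np.cos(th),np.sin(th)])
A=[]
D=[];
for i in range(4):
    p,d=grab_frame("top");D.append(d)
s=read_state();print(s["tool_pos"].round(4),"tcp along",(s["tool_pos"][:2]@yo).round(4),(s["tool_pos"][:2]@xo).round(4))
d=np.median(D,0).astype(np.float32);P=p.astype(int);W=unproj("top",d)
b=(P[...,2]>80)&(P[...,2]>P[...,0]+45);k=np.zeros_like(b);k[165:220,350:395]=b[165:220,350:395];k&=abs(W[...,2]-np.median(W[k][:,2]))<.012
Q=W[k];a=Q[:,:2]@yo;c=Q[:,:2]@xo;print(k.sum(),"a",np.percentile(a,[1,99]).round(4),"c",np.percentile(c,[1,99]).round(4))
print("plane dz/da dz/dc z",np.linalg.lstsq(np.c_[a-a.mean(),c-c.mean(),a*0+1],Q[:,2],rcond=None)[0].round(4))
o=(P[...,0]>110)&(P[...,2]<90)&(P[...,0]>P[...,1]+40)&(d>0)&(W[...,2]>.1);o[:,:340]=0;o[:,400:]=0;o[:160]=0;o[220:]=0
w=W[o];print("wing",o.sum(),"a",np.percentile(w[:,:2]@yo,[2,50,98]).round(4),"c",np.percentile(w[:,:2]@xo,[2,50,98]).round(4),np.median(w[:,2]))
for n in("top0.npz",):
    f=np.load(n);PP=f["p"].astype(int);WW=unproj("top",f["d"])
    for nm,pp,ww in(("then",PP,WW),("now",P,W)):
        g=(pp[...,1]>pp[...,0]+40)&(pp[...,1]>pp[...,2]+30);g[:,:330]=0;g[:,370:]=0;g[:170]=0;g[205:]=0;v=ww[g][:,:2]
        print("green",nm,g.sum(),np.percentile(v@yo,[2,50,98]).round(4),np.percentile(v@xo,[2,50,98]).round(4))
E
python3 m7.py
```

```text
[ 0.5049 -0.336   0.196 ] tcp along -0.4595 0.396
103 a [-0.437  -0.3945] c [0.3736 0.4167]
plane dz/da dz/dc z [-0.0335  0.0065  0.1875]
wing 44 a [-0.4246 -0.4112 -0.4009] c [0.3903 0.3949 0.3992] 0.21579880184178118
green then 98 [-0.3902 -0.3733 -0.357 ] [0.421  0.4285 0.4406]
green now 65 [-0.3875 -0.3677 -0.3569] [0.4219 0.4354 0.4409]
```

```bash
python3 m5.py .5063 -.3409 .160 15.6
```

```text
offset [-0.103  0.001  0.72 ] twist [-0.006 -0.022 -0.034] pos [ 0.5049 -0.336   0.196 ] q [-0.79  0.28  1.55  0.    1.32 -1.05]
up [ 0.003 -0.001 -1.   ] toolY deg 15.33 ft [-0.3  0.2 -3.1]
```

Call:
step_arm(plan=[{"offset": [-0.1, 0, 0.4], "twist": [0, 0, -0.03], "hand": 0.3}, {"offset": [-0.1, 0, 0.65], "twist": [0, 0, -0.03], "hand": 0.3}, {"offset": [-0.1, 0, 0.75], "twist": [0, 0, -0.03], "hand": 0.3}, {"offset": [-0.1, 0, 0.82], "twist": [0, 0, -0.03], "hand": 0.3}, {"offset": [-0.1, 0, 0.86], "twist": [0, 0, -0.03], "hand": 0.3}])

```text
time: 11.4
tool_pos: [0.5064, -0.341, 0.1533]
orientation: [-0.001, 0.605, 0.797, 0.001]
ft_force: [0.0, 1.1, -2.3]
opening: 0.0457
gripper_force: 50.0
```

```bash
python3 m5.py .5063 -.3409 .1001 15.6
```

```text
offset [-0.    -0.002  1.064] twist [-0.003 -0.016  0.001] pos [ 0.5064 -0.341   0.1533] q [-0.79  0.33  1.57  0.    1.24 -1.06]
up [ 0.002 -0.    -1.   ] toolY deg 15.61 ft [ 0.   1.1 -2.3]
```

Foot is about 5 mm in with no contact. Continuing down.

Call:
step_arm(plan=[{"offset": [0, 0, 0.06], "twist": [0, 0, 0], "hand": 0.3}, {"offset": [0, 0, 0.14], "twist": [0, 0, 0], "hand": 0.3}, {"offset": [0, 0, 0.22], "twist": [0, 0, 0], "hand": 0.3}, {"offset": [0, 0, 0.3], "twist": [0, 0, 0], "hand": 0.3}])

```text
time: 11.9
tool_pos: [0.5062, -0.3408, 0.1379]
orientation: [-0.001, 0.605, 0.797, 0.001]
ft_force: [0.5, -0.1, -4.5]
opening: 0.0456
gripper_force: 50.0
```

Call:
step_arm(plan=[{"offset": [0, 0, 0.12], "twist": [0, 0, 0], "hand": 0.3}, {"offset": [0, 0, 0.24], "twist": [0, 0, 0], "hand": 0.3}, {"offset": [0, 0, 0.36], "twist": [0, 0, 0], "hand": 0.3}, {"offset": [0, 0, 0.48], "twist": [0, 0, 0], "hand": 0.3}, {"offset": [0, 0, 0.52], "twist": [0, 0, 0], "hand": 0.3}])

```text
time: 12.52
tool_pos: [0.506, -0.3405, 0.1115]
orientation: [-0.002, 0.605, 0.797, 0.001]
ft_force: [-0.8, 0.2, -3.8]
opening: 0.0453
gripper_force: 50.0
```

Call:
step_arm(plan=[{"offset": [0, 0, 0.07], "twist": [0, 0, 0], "hand": 0.3}, {"offset": [0, 0, 0.13], "twist": [0, 0, 0], "hand": 0.3}, {"offset": [0, 0, 0.18], "twist": [0, 0, 0], "hand": 0.3}, {"offset": [0, 0, 0.21], "twist": [0, 0, 0], "hand": 0.3}, {"offset": [0, 0, 0.21], "twist": [0, 0, 0], "hand": 0.3}])

```text
time: 13.15
tool_pos: [0.5062, -0.3407, 0.1016]
orientation: [-0.001, 0.605, 0.797, 0.001]
ft_force: [0.0, 0.8, -2.9]
opening: 0.0453
gripper_force: 50.0
```

Call:
step_arm(plan=[{"offset": [0, 0, 0.03], "twist": [0, 0, 0], "hand": 0.3}, {"offset": [0, 0, 0.05], "twist": [0, 0, 0], "hand": 0.3}, {"offset": [0, 0, 0.05], "twist": [0, 0, 0], "hand": 0.3}])

```text
time: 13.52
tool_pos: [0.5064, -0.3408, 0.1001]
orientation: [-0.001, 0.604, 0.797, 0.0]
ft_force: [-2.6, 2.0, 4.8]
opening: 0.0456
gripper_force: 50.0
```

Call:
step_arm(plan=[{"offset": [0, 0, 0.03], "twist": [0, 0, 0], "hand": 0.3}, {"offset": [0, 0, 0.03], "twist": [0, 0, 0], "hand": 0.3}])

```text
time: 13.78
tool_pos: [0.5064, -0.3409, 0.1001]
orientation: [-0.001, 0.604, 0.797, 0.0]
ft_force: [-6.2, 5.9, 12.4]
opening: 0.0457
gripper_force: 50.0
```

Call:
step_arm(plan=[{"offset": [0, 0, -0.03], "twist": [0, 0, 0], "hand": 0.6}, {"offset": [0, 0, -0.03], "twist": [0, 0, 0], "hand": 0.9}, {"offset": [0, 0, -0.2], "twist": [0, 0, 0], "hand": 1}, {"offset": [0, 0, -1.2], "twist": [0, 0, 0], "hand": 1}, {"offset": [0.9, 0, -1.4], "twist": [0, 0, 0], "hand": 1}])

```text
time: 14.4
tool_pos: [0.4963, -0.3008, 0.1726]
orientation: [0.003, 0.606, 0.796, -0.0]
ft_force: [0.3, 0.6, 1.1]
opening: 0.0915
gripper_force: 0.0
```

```bash
python3 m5.py .4940 -.2971 .130 15.6
python3 - <<'E'
from h import *
p,d=grab_frame("top");np.savez("top5.npz",p=p,d=d);p2,d2=grab_frame("side")
cv2.imwrite("pics/c5.png",np.hstack([cv2.resize(p[130:260,310:440,::-1],(390,390)),cv2.resize(p2[150:270,260:380,::-1],(390,390))]))
W=unproj("top",d);W2=unproj("side",d2);P=p2.astype(int);b=(P[...,2]>80)&(P[...,2]>P[...,0]+45)&(d2>0);b[:180]=0;b[260:]=0;b[:,:290]=0;b[:,360:]=0
print(b.sum(),np.percentile(W2[b],[5,25,50,75,95],0).round(4))
E
```

```text
offset [ 0.089 -0.028  0.851] twist [ 0.029  0.038 -0.017] pos [ 0.4963 -0.3008  0.1726] q [-0.75  0.23  1.66  0.    1.25 -1.02]
up [-0.005  0.004 -1.   ] toolY deg 15.46 ft [0.3 0.6 1.1]
168 [[ 0.4773 -0.3559  0.0868]
 [ 0.4887 -0.3347  0.0899]
 [ 0.5021 -0.323   0.0911]
 [ 0.515  -0.3118  0.0922]
 [ 0.5256 -0.2853  0.0937]]
```

View pics/c5.png

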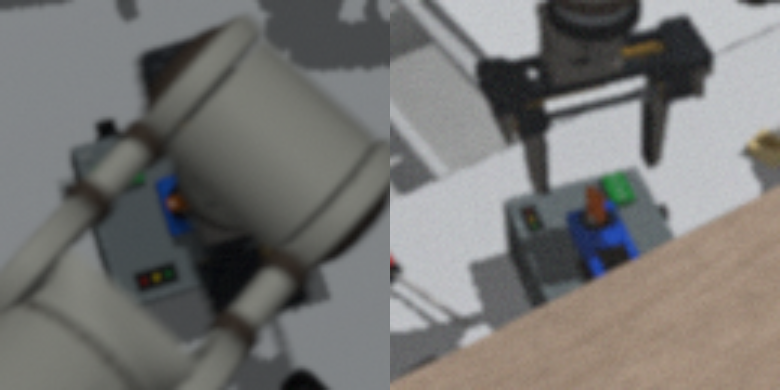

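The crop shows the cassette seated with the wing still along the head. The head top measures z≈0.091–0.092 against 0.092 for home. Next I'll grip the wing.

Call:
step_arm(plan=[{"offset": [0.09, -0.02, 0.3], "twist": [0, 0, 0], "hand": 0.7}, {"offset": [0.09, -0.02, 0.7], "twist": [0, 0, 0], "hand": 0.5}, {"offset": [0.09, -0.02, 0.85], "twist": [0, 0, 0], "hand": 0.4}, {"offset": [0.09, -0.02, 0.85], "twist": [0, 0, 0], "hand": 0.3}, {"offset": [0.09, -0.02, 0.85], "twist": [0, 0, 0], "hand": 0.3}], squeeze=40)

```text
time: 15.12
tool_pos: [0.4923, -0.2939, 0.1257]
orientation: [-0.001, 0.605, 0.796, 0.001]
ft_force: [-0.8, -0.5, 0.2]
opening: 0.0441
gripper_force: 0.0
```

```bash
python3 m5.py .4942 -.2972 .130 15.6
python3 - <<'E'
from h import *
p,d=grab_frame("side");P=p.astype(int);W=unproj("side",d)
o=(P[...,0]>100)&(P[...,2]<90)&(P[...,0]>P[...,1]+35)&(d>0);k=np.zeros_like(o);k[185:235,300:350]=o[185:235,300:350];k&=(W[...,2]>.095)&(W[...,2]<.13)
w=W[k];yo=np.array([-.269,.963]);xo=np.array([.963,.269]);print(k.sum(),np.median(w,0).round(4),"a",np.percentile(w[:,:2]@yo,[3,50,97]).round(4),"c",np.percentile(w[:,:2]@xo,[3,50,97]).round(4),"z",np.percentile(w[:,2],[3,97]).round(4))
print("stud robot a,c",np.array([.4942,-.2972])@yo,np.array([.4942,-.2972])@xo)
E
```

```text
offset [-0.075  0.019 -0.086] twist [-0.002 -0.015 -0.001] pos [ 0.4923 -0.2939  0.1257] q [-0.75  0.27  1.7   0.    1.17 -1.02]
up [ 0.002 -0.    -1.   ] toolY deg 15.59 ft [-0.8 -0.5  0.2]
4 [ 0.4949 -0.3085  0.1202] a [-0.4355 -0.4302 -0.4116] c [0.3926 0.3947 0.3973] z [0.1197 0.1207]
stud robot a,c -0.4191434 0.3959678
```

Call:
step_arm(plan=[{"offset": [-0.075, 0.02, -0.08], "twist": [0, 0, 0], "hand": 0.3}, {"offset": [-0.075, 0.02, -0.08], "twist": [0, 0, 0], "hand": 0.2}, {"offset": [-0.075, 0.02, -0.08], "twist": [0, 0, 0], "hand": 0.05}, {"offset": [-0.075, 0.02, -0.08], "twist": [0, 0, 0], "hand": 0.05}, {"offset": [-0.075, 0.02, -0.08], "twist": [0, 0, 0], "hand": 0.05}], squeeze=40)

```text
time: 15.8
tool_pos: [0.4942, -0.2968, 0.1296]
orientation: [-0.001, 0.605, 0.797, 0.001]
ft_force: [1.4, 0.9, 1.5]
opening: 0.0092
gripper_force: 40.0
```

Call:
step_arm(plan=[{"offset": [0, 0, 0.06], "twist": [0, 0, 0], "hand": 0.05}, {"offset": [0, 0, 0.12], "twist": [0, 0, 0], "hand": 0.05}, {"offset": [0, 0, 0.17], "twist": [0, 0, 0], "hand": 0.05}, {"offset": [0, 0, 0.17], "twist": [0, 0, 0], "hand": 0.05}])

```text
time: 16.3
tool_pos: [0.4943, -0.2968, 0.1216]
orientation: [-0.001, 0.604, 0.797, 0.001]
ft_force: [-1.1, 1.9, 8.0]
opening: 0.0098
gripper_force: 40.0
```

Call:
step_arm(plan=[{"offset": [0, 0, 0], "twist": [0, 0, 1], "hand": 0.05}, {"offset": [0, 0, 0], "twist": [0, 0, 2], "hand": 0.05}, {"offset": [0, 0, 0], "twist": [0, 0, 3], "hand": 0.05}, {"offset": [0, 0, 0], "twist": [0, 0, 4], "hand": 0.05}, {"offset": [0, 0, 0], "twist": [0, 0, 5], "hand": 0.05}])

```text
time: 16.92
tool_pos: [0.4943, -0.2968, 0.1218]
orientation: [-0.001, 0.842, 0.54, 0.0]
ft_force: [-1.5, 1.5, 8.2]
opening: 0.0095
gripper_force: 40.0
```

```bash
python3 m5.py .4942 -.2969 .1214 -74.4
```

```text
offset [-0.002 -0.001  0.009] twist [-1.500e-02 -6.000e-03  6.219e+00] pos [ 0.4943 -0.2968  0.1218] q [-0.75  0.28  1.7   0.    1.16 -0.32]
up [ 0.002 -0.001 -1.   ] toolY deg -24.65 ft [-1.5  1.5  8.2]
```

Turning freely with low side force. Finishing the quarter turn.

Call:
step_arm(plan=[{"offset": [0, 0, 0], "twist": [0, 0, 1.2], "hand": 0.05}, {"offset": [0, 0, 0], "twist": [0, 0, 2.4], "hand": 0.05}, {"offset": [0, 0, 0], "twist": [0, 0, 3.7], "hand": 0.05}, {"offset": [0, 0, 0], "twist": [0, 0, 5], "hand": 0.05}, {"offset": [0, 0, 0], "twist": [0, 0, 6.22], "hand": 0.05}])

```text
time: 17.55
tool_pos: [0.4943, -0.2968, 0.1218]
orientation: [-0.001, 0.991, 0.135, -0.0]
ft_force: [-0.9, 2.8, 7.6]
opening: 0.0095
gripper_force: 40.0
```

Call:
step_arm(plan=[{"offset": [0, 0, 0], "twist": [0, 0, 0], "hand": 0.05}, {"offset": [0, 0, 0], "twist": [0, 0, 0], "hand": 0.05}])

```text
time: 17.8
tool_pos: [0.4943, -0.2968, 0.1218]
orientation: [-0.001, 0.99, 0.138, -0.0]
ft_force: [-1.3, 2.4, 8.5]
opening: 0.0096
gripper_force: 40.0
```

```bash
python3 m5.py .4942 -.2969 .1214 -74.4
```

```text
offset [-0.002  0.001  0.008] twist [-0.016  0.001  0.031] pos [ 0.4943 -0.2968  0.1218] q [-0.75  0.28  1.7   0.    1.16  0.54]
up [-0.    -0.002 -1.   ] toolY deg -74.15 ft [-1.3  2.4  8.5]
```

Call:
step_arm(plan=[{"offset": [0, 0, -0.05], "twist": [0, 0, 0], "hand": 0.05}, {"offset": [0, 0, -0.1], "twist": [0, 0, 0], "hand": 0.05}, {"offset": [0, 0, -0.12], "twist": [0, 0, 0], "hand": 0.05}, {"offset": [0, 0, -0.14], "twist": [0, 0, 0], "hand": 0.05}, {"offset": [0, 0, -0.14], "twist": [0, 0, 0], "hand": 0.05}])

```text
time: 18.42
tool_pos: [0.4941, -0.2967, 0.1272]
orientation: [-0.001, 0.99, 0.138, -0.0]
ft_force: [4.4, -2.3, -3.3]
opening: 0.0094
gripper_force: 40.0
```

The stud came up 5.4 mm and now holds against the pull, so it's locked. Letting go and backing off.

Call:
step_arm(plan=[{"offset": [0, 0, 0.02], "twist": [0, 0, 0], "hand": 0.2}, {"offset": [0, 0, 0.02], "twist": [0, 0, 0], "hand": 0.4}, {"offset": [0, 0, 0.02], "twist": [0, 0, 0], "hand": 0.5}, {"offset": [0, 0, -0.5], "twist": [0, 0, 0], "hand": 0.5}, {"offset": [0, 0, -1.6], "twist": [0, 0, 0], "hand": 0.5}])

```text
time: 19.05
tool_pos: [0.4924, -0.2956, 0.2059]
orientation: [-0.004, 0.99, 0.138, -0.003]
ft_force: [0.1, -0.2, 0.8]
opening: 0.046
gripper_force: 0.0
```

Call:
step_arm(plan=[{"offset": [-1, 0, -1.2], "twist": [0, 0, 0], "hand": 0.5}, {"offset": [-2, 0, -2], "twist": [0, 0, 0], "hand": 0.5}, {"offset": [-3, 1, -2], "twist": [0, 0, 0], "hand": 0.5}, {"offset": [-3.5, 2, -2], "twist": [0, 0, 0], "hand": 0.5}, {"offset": [-3.5, 3, -2], "twist": [0, 0, 0], "hand": 0.5}])

```text
time: 19.68
tool_pos: [0.3651, -0.4915, 0.3088]
orientation: [-0.0, 0.991, 0.137, -0.0]
ft_force: [-0.1, -0.5, 1.1]
opening: 0.0459
gripper_force: 0.0
```

Run:
```python
from h import *
p,d=grab_frame("top");p2,d2=grab_frame("side");W=unproj("top",d);P=p.astype(int)
cv2.imwrite("pics/c6.png",np.hstack([cv2.resize(p[130:260,310:440,::-1],(390,390)),cv2.resize(p2[150:270,260:380,::-1],(390,390))]))
o=(P[...,0]>110)&(P[...,2]<90)&(P[...,0]>P[...,1]+40)&(d>0)&(W[...,2]>.095);o[:,:340]=0;o[:,400:]=0;o[:160]=0;o[220:]=0
if o.sum():print("wing",o.sum(),np.median(W[o],0).round(4),cv2.minAreaRect((W[o][:,:2]*1000).astype(np.float32)))
b=(P[...,2]>80)&(P[...,2]>P[...,0]+45)&(d>0);b[:150]=0;b[230:]=0;b[:,:340]=0;b[:,430:]=0
print("head",b.sum(),np.median(W[b],0).round(4),cv2.minAreaRect((W[b][:,:2]*1000).astype(np.float32)));print(read_state()["tool_pos"],read_state()["time"])
```

```text
wing 41 [ 0.4918 -0.2941  0.1183] ((491.54864501953125, -294.2607116699219), (10.057826042175293, 23.32666778564453), 88.53173065185547)
head 561 [ 0.5036 -0.3292  0.0919] ((501.8813781738281, -330.340576171875), (45.433990478515625, 106.98503875732422), 15.181116104125977)
[ 0.36539901 -0.49323641  0.30410412] 19.775
```

View pics/c6.png

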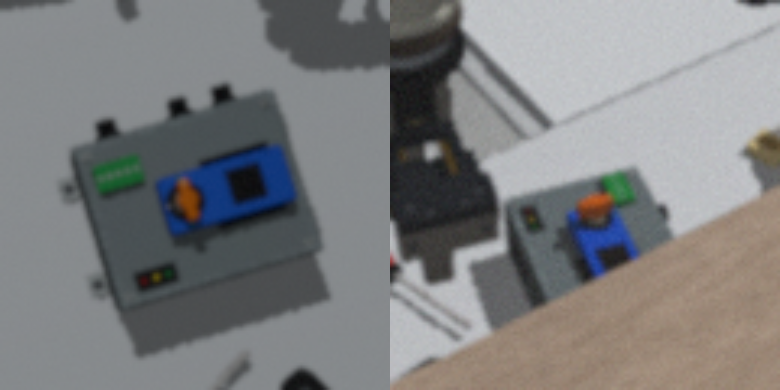

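The crop shows the head flat on the controller (top z≈0.092) and the wing at (187,200) lying across the head and sprung up. The robot is clear of everything.

```bash
python3 -c "from bench import *; print(hand_in())"
```

```text
the job is handed in; nothing more can be done
None
```

The job is handed in: the cassette is fully home in the controller, its stud was pressed and turned clockwise a quarter turn until it locked and sprang back, and the arm is clear of everything after about 20 s.

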